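# Index the fretboard carriage in the slotting jig

### The arm

A 7-joint arm with a two-finger parallel gripper is mounted at the origin on the work surface. World frame = base frame: x ahead of the robot, y to its left, z up, the work surface at z = 0. Lengths are in m, angles in degrees, forces in N, time in s.
With the tool pointing down it reaches from about 0.4 to 0.85 m from the base axis. Payload 4.5 kg.
Tool frame: the origin (TCP) lies at the very end of the fingers, on their centre line; the grasp point (between the pads) lies 19 mm behind it; z points along the fingers, y is the line along which they close (so a half turn about z gives the same grasp; the last joint's range is limited). The gripper opens to 88 mm and grips with 3 to 60 N. Pads are 18 mm wide; open, the fingers measure 123 mm over their backs; the gripper's body (75 mm by 187 mm) begins 45 mm behind the grasp point.
Start: joints at [67.884, 39.483, -11.15, 89.685, 9.013, 51.709, -12.324], TCP at [0.255, -0.571, 0.239] pointing down, gripper open.
Joint ranges: [-172.22, 172.22], [-26.19, 119.32], [-84.43, 86.54], [7.71, 146.69], [-57.33, 237.33], [2.42, 119.75], [-152.13, 152.13]. Speed limits (degrees/s): [147.25, 147.25, 180, 180, 180, 180, 180].

### API

Orientations are given as a 3x3 rotation matrix whose columns are the frame's x, y, z axes.
In Python, from cell import arm, imaging gives the robot as it stands.
- The arm moves only by the tool apply_moves, never from a script. Its argument "steps" is a list that holds one entry, the list of rows, each a list of 5 numbers: the shift along the world's x, y, z in m, then the turn about the world's z in degrees, then the opening, from 0 (shut) to 1 (fully open). A call has 1 to 5 rows; each row shifts and turns the commanded pose from where the row before left it; what a row does not reach is not made up. A row lasts 1/8 s, in which the tool goes at most 62.5 mm and 10.7 degrees, less where a joint would pass 70% of its speed; a pose out of reach is approached as far as the arm can. A call with a gripper value outside its range is refused whole. The fingers move at their own pace and stop on an object; "newtons" is the grip in N (left out, the last holds). Time passes only in rows, so rows that do not move let the fingers close. It gives the time, the measured TCP pose, the force, the opening and the grip force at its end, in the units of the state.
- arm.read_state(): the state, without advancing time (a new reading comes with each control period).
- imaging.grab_frame(name): name is "scene" or "side" or "wrist"; returns the picture (480x640x3 uint8, red, green, blue); there is no depth.
- imaging.camera_model(name): a dict with "fx", "fy", "cx", "cy" (pixels), "R" (3x3) and "t" (3): a world point X has camera coordinates R X + t. Camera axes: x right, y down, z forward; pixel columns grow to the right and rows downward; lengths in m; the calibration is good to about 2 mm. A picture is of the moment at which its call begins: read the wrist's pose just before it. camera_model takes no time and is no camera call; for the wrist camera it gives the pose at the moment of the call.
- arm.hand_in(): hands the job in; it is judged then, once.
Trained networks look in the newest picture that a camera, given by its name, has taken for a name from the list of things; names that differ only in an ending like _2 or _b are one class to them, and where a whole thing is asked for, a point or a joint stands for the part that bears it (a point fixed in the world has none). Each returns a list of dicts, best first, with "confidence" (0 to 1); they miss things now and then, are a little off and sometimes report something else, mostly with a low value. They report only what shows in the picture. A call takes as long as a camera call.
- imaging.find_in(camera, name): "bbox" ([left, top, right, bottom] in pixels, round what is visible of it).
- imaging.mark_of(camera, name): "location" ([column, row] in pixels: a listed point, or the origin of a listed thing).
The state is a dict: "clock": time; "joint_pos": joint angles; "dq": joint speeds; "tau": joint torques, N m; "tcp_pos": TCP position; "orientation": TCP orientation; "wrist_force": force on the tool from outside, world axes, zero at the start; "wrist_torque": the same for the moment, N m; "gripper_width": opening from 0.0 (shut) to 1.0 (fully open); "grip_force": force on a finger pad.
Only numpy, scipy, OpenCV 4.12 (cv2) and the standard library are available. Lean on these libraries where they do the work, as an engineer would, in place of code of your own. Each camera call takes 0.05 s, during which the arm holds its last target. There are 200 camera calls.

### The job

The fretboard blank is clamped on its carriage board in the slotting jig. With a fingertip, push the carriage along the rails towards the saw guide until you feel both of its cleats drop into the locating notches and it lies level and low between the fences, then push the steel turn-button round until it lies square across the edge of the carriage, and take your hand clear. Pick nothing up, and leave the other things on the bench as they are.

Things in the scene. Friction and masses are not known exactly. Their poses are not given: they have to be found in the camera images.
- jig: Fixed jig: plywood base 740 mm long (y), 18 thick, x -115 to +150, turned up to 0.2 rad. Origin on the bench under the middle of an open-topped channel along y; x across, z up. Fences: inner faces at x -77 and +77, 22 thick, top z 58. Inside them two rails (53 to 77 mm either side of the middle, top z 40) carry the carriage; between the rails it is open down to z 18.
- notch_back (a point): Middle of the channel, level with the floor (z 30) of the first pair of notches, at y +85 of the jig. A second pair is at y -315. Each notch is a square cut across the rail, 26 mm long, 10 mm deep. Nothing but the notches' far wall stops the carriage.
- saw_guide (a point): Between the saw guide's two pairs of aluminium posts, which stand on the fences at y -334 of the jig and reach 138 mm above the bench. The carriage is pushed towards it, towards the jig's -y, and passes between the posts.
- carriage: Loose plywood board 150 x 470 x 12 mm (x, y, z), 0.45 to 0.85 kg, with a dark fretboard blank 60 x 470 x 7 clamped along its top. Origin under the board's middle at the underside of its two cross cleats (22 long, 12 high, 200 mm either side of the middle). Board at z 12 to 24, blank to 31. Axes as the jig's. Cleats slide on the rails, taking 2 to 6 N; starts 50 to 150 mm short of home.
- carriage_home (a point): Where the carriage's origin is when home: y -115 in the jig's frame, 30 mm above the bench (40 while it rides on the rails). There both cleats fall into the notches, with 2 mm play either way along the rails.
- carriage_end (a point): Middle of the free end face of the carriage board, away from the saw guide, at mid thickness (235 mm from the carriage's origin towards +y, 18 mm above it). The end face of board and blank together is 19 mm high; behind it the channel is empty.
- button (a joint): Turn-button angle (rad): steel bar 16 x 10 mm reaching 50 mm from a pivot on the near (-x) fence, with a peg to push. 0: along the fence to the jig's +y; negative: swung out off the jig (starts -0.5 to -0.1); 1.57: along the jig's +x, square across the carriage's edge; stop at 1.6. Stays where left, about 1.5 N at the peg. A carriage still riding on the rails blocks it.
- button_pivot (a point): On the pivot axis of the turn-button, at the top of its bar: x -88, y +20 in the jig's frame, 69 mm above the bench. The bar lies at 59 to 69 mm; a rubber pad under its tip reaches down to 56 mm, 2 mm above the board of a carriage that is home.
- button_peg (a point): Top of the turn-button's upright brass peg, 8 mm thick, 42 mm from the pivot axis; it stands 24 mm above the bar, to 93 mm above the bench.
- glue_tall: Tall cream glue bottle with a nozzle, 62 mm across, 185 mm high; origin at the middle of its foot. Leave it.
- glue_small: Small cream glue bottle with a nozzle, 48 mm across, 135 mm high, on the jig's far ledge (18 mm above the bench); origin at the middle of its foot. Leave it.
- spray_can: Spray can, 50 mm across, 154 mm high, on the jig's far ledge (18 mm above the bench); origin at the middle of its foot. Leave it.
- sanding_block: Wooden sanding block with cork sole, 65 x 110 x 34 mm; origin at the middle of its underside. Leave it.
- pin_tub: Small white open tub, 48 mm across, 32 mm high, on the jig's far ledge (18 mm above the bench); origin at the middle of its foot. Leave it.
- chisel: Blue-handled tool 210 mm long, lying on the jig's far ledge; origin at its middle, at its underside, length along its x. Leave it.
- fret_hammer: Small brass-headed hammer 240 mm long lying on the bench on the robot's side of the jig; origin at its middle, length along its x. Leave it.
- backsaw: Backsaw with brass back, 360 mm long, lying flat on the bench on the robot's side of the jig; origin near its middle, length along its y. Leave it.

How it is judged (in metres and radians):
On the way:
1. the carriage has dropped into its notches, with the turn-button still swung back (z of carriage in the frame of jig below 0.0325 m and y of carriage in the frame of jig between -0.12 and -0.11 m and angle between carriage's own z axis and vertical below 0.03 rad and value of joint button below 0.8 rad), for 0.2 s.
At the end, for the whole second after the job is handed in: The carriage lies in its notches: origin no higher than 32.5 mm above the bench (30 when fully down), within 5 mm of home along the rails, level within 0.03 rad; the turn-button is at 1.3 rad or more (square across is 1.57); both at rest (z of carriage in the frame of jig below 0.0325 m and y of carriage in the frame of jig between -0.12 and -0.11 m and angle between carriage's own z axis and vertical below 0.03 rad and value of joint button above 1.3 rad and linear speed of carriage below 0.02 m/s and velocity of joint button between -0.1 and 0.1 rad/s); the robot touches nothing.
It fails at once if the carriage is lifted or tipped off its rails (z of carriage in the frame of jig above 0.048 m or angle between carriage's own z axis and vertical above 0.1 rad).
It fails at once if another thing on the bench is moved by more than 25 mm or a bottle, can or tub is knocked over (distance of any of glue_tall, glue_small, spray_can, sanding_block, pin_tub, chisel, fret_hammer, backsaw from where it was at the start of the episode above 0.025 m or angle between any of glue_tall, glue_small, spray_can, pin_tub's own z axis and vertical above 0.5 rad).
It also fails if it takes over 51 s, if anything falls off the work surface, if the arm or the gripper's body presses on something with over 40 N, if the wrist force passes 120 N, or if a joint passes its speed limit or range.

## Working session

There is one attempt and no reset: what is moved stays moved. The work goes in short steps, Python scripts to look and compute and a tool call to move; the robot and the scene stay as the last step left them, time stands still between calls to the robot, and variables do not carry over. Pictures are saved under pics/ and viewed, at most 10 in all, crops included, and the job is handed in when it is done.

Besides the shell and the picture viewer there is one more tool, called as name(argument=value, ...), one argument or row to a line, values as JSON. apply_moves: Moves the arm, as the interface text tells. Its arguments: {"type":"object","properties":{"steps":{"type":"array"},"newtons":{"type":"number"}},"required":["steps"]}

```bash
mkdir -p pics
cat > h.py <<'E'
import numpy as np,cv2
from cell import arm,imaging
def ray(c,p):
    m=imaging.camera_model(c);R=np.array(m['R']);t=np.array(m['t'])
    d=R.T@np.array([(p[0]-m['cx'])/m['fx'],(p[1]-m['cy'])/m['fy'],1]);return -R.T@t,d
def atz(c,p,z):
    o,d=ray(c,p);return o+d*(z-o[2])/d[2]
def proj(c,X):
    m=imaging.camera_model(c);v=np.array(m['R'])@X+np.array(m['t']);return [m['fx']*v[0]/v[2]+m['cx'],m['fy']*v[1]/v[2]+m['cy']]
def save(c,n):
    im=imaging.grab_frame(c);cv2.imwrite(f'pics/{n}.png',cv2.cvtColor(im,cv2.COLOR_RGB2BGR));return im
E
python3 - <<'E'
from h import *
np.set_printoptions(precision=4,suppress=True)
Z=dict(notch_back=.03,saw_guide=None,carriage=.04,carriage_end=.058,button_pivot=.069,button_peg=.093,carriage_home=.03,jig=0)
for c in('scene','side'):
    save(c,c)
    print(c,ray(c,(320,240)))
    for n,z in Z.items():
        for d in imaging.mark_of(c,n)[:2]:
            print(n,np.round(d['location'],1),round(d['confidence'],2),atz(c,d['location'],z) if z is not None else '')
E
```

```text
scene (array([1.5672, 0.1485, 1.0748]), array([-0.7117, -0.1571, -0.6846]))
saw_guide [160.7 230.4] 0.77 
saw_guide [302.2 262.1] 0.53 
carriage [281.9 255.8] 0.89 [ 0.5681 -0.1692  0.04  ]
carriage_end [375.3 248.5] 0.95 [0.5105 0.0558 0.058 ]
button_pivot [310.2 217.7] 0.63 [ 0.4445 -0.1254  0.069 ]
button_pivot [324.5 214.6] 0.28 [ 0.4244 -0.0917  0.069 ]
button_peg [308.  222.5] 0.69 [ 0.4904 -0.1201  0.093 ]
button_peg [323.5 214.3] 0.62 [ 0.4511 -0.0887  0.093 ]
jig [302.3 263.4] 0.69 [ 0.5449 -0.1234  0.    ]
side (array([0.0866, 0.6837, 0.9841]), array([ 0.3766, -0.5983, -0.7072]))
notch_back [299.6 293. ] 0.54 [0.5412 0.0451 0.03  ]
carriage [340.5 233.4] 0.62 [ 0.5593 -0.1627  0.04  ]
carriage_end [302.  294.5] 0.89 [0.521  0.0644 0.058 ]
button_pivot [361.6 247.8] 0.7 [ 0.478  -0.1226  0.069 ]
button_peg [362.7 255.3] 0.63 [ 0.4538 -0.0822  0.093 ]
button_peg [284.2 239.7] 0.58 [ 0.6312 -0.025   0.093 ]
jig [339.2 231.1] 0.43 [ 0.5866 -0.2041  0.    ]
```

View pics/scene.png

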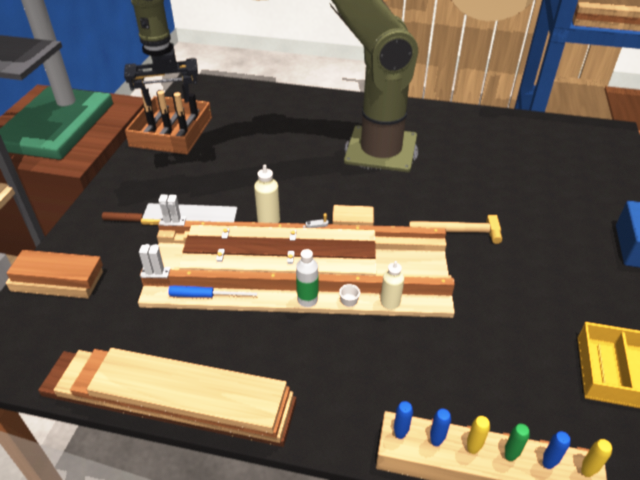

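View pics/side.png

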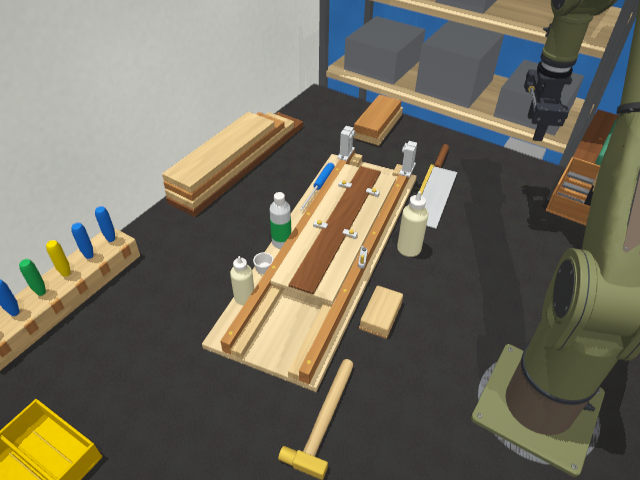

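The scene view shows the carriage's free end at about (375,248), the turn-button near (318,222) and the saw posts at left (150–180, 210–270). The side view shows the carriage end at about (302,292) and the button at about (362,257). I'll enlarge both to get the jig pose.

Run:
```python
import cv2,numpy as np
a=cv2.imread('pics/scene.png')[195:320,135:465];b=cv2.imread('pics/side.png')[225:395,195:415]
a=cv2.resize(a,(792,300),interpolation=cv2.INTER_CUBIC);b=cv2.resize(b,None,fx=3.5,fy=3.5,interpolation=cv2.INTER_CUBIC)
cv2.imwrite('pics/a2.png',a);cv2.imwrite('pics/b2.png',b);print(a.shape,b.shape)
```

```text
(300, 792, 3) (595, 770, 3)
```

View pics/a2.png

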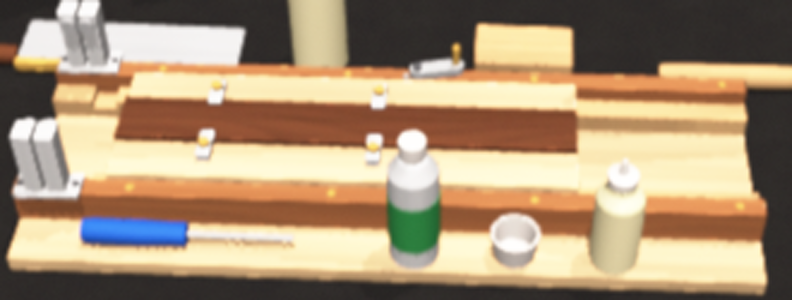

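View pics/b2.png

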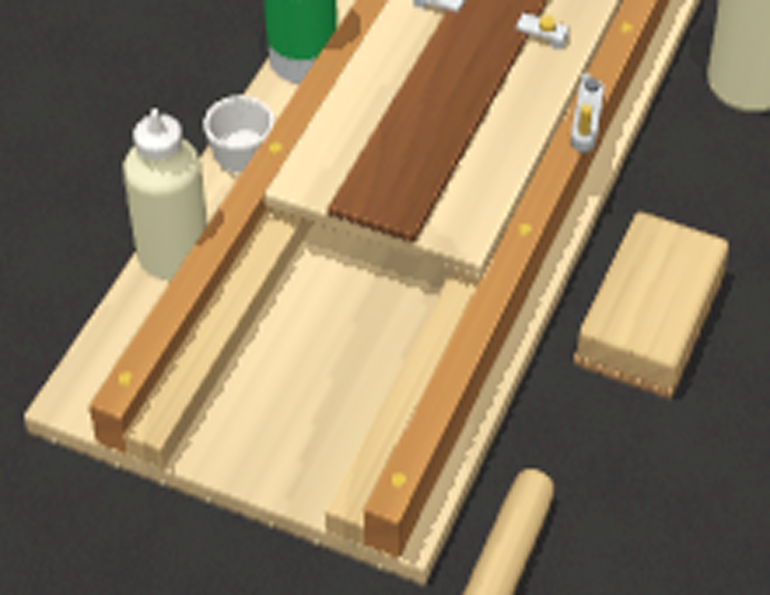

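Blank end corners are at about (375,238)/(375,257) in the scene view and (289,285)/(314,292) in the side view. The peg is at about (325,214) in scene and (362,255) in side. The base corners are visible too, so I'll fit the jig pose, carriage y and button angle.

```bash
cat > fit.py <<'E'
from h import *
from scipy.optimize import least_squares
np.set_printoptions(precision=4,suppress=True)
S=lambda u,v:(u/3.5+195,v/3.5+225)
C=lambda u,v:(u/2.4+135,v/2.4+195)
def B(x,y,z):return lambda c,a:np.array([x,y,z])
def K(x,z):return lambda c,a:np.array([x,c+.235,z])
P=lambda c,a:np.array([-.088-.042*np.sin(-a),.02+.042*np.cos(a),.093])
obs=[('side',S(27,418),B(.15,.37,.018)),('side',S(423,583),B(-.115,.37,0)),('side',S(331,210),K(.03,.071)),('side',S(417,236),K(-.03,.071)),
('side',S(480,270),K(-.075,.064)),('side',S(586,105),P),('side',S(592,82),B(-.088,.02,.069)),
('scene',C(765,290),B(.15,.37,0)),('scene',C(10,268),B(.15,-.37,0)),('scene',C(577,103),K(-.03,.071)),('scene',C(577,150),K(.03,.071)),
('scene',C(456,45),P),('scene',C(420,70),B(-.088,.02,.069))]
def W(p,X):
    c,s=np.cos(p[2]),np.sin(p[2]);return np.array([p[0]+c*X[0]-s*X[1],p[1]+s*X[0]+c*X[1],X[2]])
def f(p):return np.concatenate([np.array(proj(c,W(p,X(p[3],p[4]))))-uv for c,uv,X in obs])
r=least_squares(f,[.55,-.15,0,-.02,-.3],loss='soft_l1');p=r.x
if __name__=='__main__':
    print(p);print(f(p).reshape(-1,2))
    for n,X in dict(end=[0,p[3]+.235,.058],homeend=[0,.12,.048],pivot=[-.088,.02,.069],peg=P(*p[3:]),pegend=[-.046,.02,.093]).items():print(n,W(p,X))
    for c in('scene','side'):
        for n,z in dict(sanding_block=.0,glue_tall=0,glue_small=.018,spray_can=.018).items():
            for d in imaging.mark_of(c,n)[:1]:print(c,n,d['confidence'],atz(c,d['location'],z))
    s=arm.read_state();print(s['clock'],s['tcp_pos'],s['orientation'],s['gripper_width'])
E
python3 fit.py
```

```text
[ 0.5583 -0.1269  0.1752 -0.0459 -0.1797]
[[-0.4621 -1.1008]
 [ 1.6513  0.7623]
 [-0.3826 -0.7812]
 [ 0.0674  0.1503]
 [ 1.1977 -1.1018]
 [ 0.6058  0.0837]
 [ 1.0873  1.0203]
 [-0.2412  1.9736]
 [ 0.5865  0.7617]
 [ 0.4105  2.6847]
 [ 1.0745  0.1475]
 [ 0.4144  1.4715]
 [-0.8399 -0.4045]]
end [0.5253 0.0593 0.058 ]
homeend [ 0.5374 -0.0088  0.048 ]
pivot [ 0.4681 -0.1226  0.069 ]
peg [ 0.4535 -0.0832  0.093 ]
pegend [ 0.5095 -0.1153  0.093 ]
scene sanding_block 0.73 [ 0.3576 -0.0318  0.    ]
scene glue_tall 0.94 [ 0.4009 -0.2559  0.    ]
scene glue_small 0.62 [0.6477 0.1214 0.018 ]
scene spray_can 0.65 [ 0.6686 -0.0804  0.018 ]
side sanding_block 0.68 [ 0.3749 -0.0195  0.    ]
side glue_tall 0.65 [ 0.4004 -0.2414  0.    ]
side glue_small 0.64 [0.6415 0.1176 0.018 ]
side spray_can 0.72 [ 0.6811 -0.0739  0.018 ]
1.3 [ 0.2548 -0.5708  0.2387] [[ 0.9132  0.4076  0.    ]
 [ 0.4076 -0.9132 -0.0001]
 [ 0.      0.0001 -1.    ]] 1.0013438613786523
```

apply_moves(
  steps=[
    [[0.0218,0.0567,0,-7,0],[0.0218,0.0567,0,-7,0],[0.0218,0.0567,0,0,0],[0.0218,0.0567,0,0,0],[0.0218,0.0567,0,0,0]],
  ],
  newtons=20,
)

```text
clock: 1.92
tcp_pos: [0.3646, -0.2856, 0.239]
orientation: [[0.985, 0.174, 0.001], [0.174, -0.985, -0.0], [0.001, 0.001, -1.0]]
wrist_force: [1.5, 0.5, 0.4]
gripper_width: 0.455
grip_force: 0.0
```

apply_moves(
  steps=[
    [[0.0218,0.0567,0,0,0],[0.0218,0.0567,0,0,0],[0.0218,0.0567,0,0,0],[0.0218,0.0567,0,0,0],[0.0218,0.0567,0,0,0]],
  ],
)

```text
clock: 2.55
tcp_pos: [0.4736, -0.0018, 0.239]
orientation: [[0.985, 0.175, 0.001], [0.175, -0.985, -0.0], [0.001, 0.0, -1.0]]
wrist_force: [0.6, 0.0, 0.4]
gripper_width: 0.007
grip_force: 0.0
```

apply_moves(
  steps=[
    [[0.0218,0.0567,0,0,0],[0.0218,0.0567,0,0,0],[0,0,0,0,0]],
  ],
)

```text
clock: 2.92
tcp_pos: [0.5176, 0.1165, 0.2388]
orientation: [[0.983, 0.184, 0.002], [0.184, -0.983, 0.004], [0.003, -0.004, -1.0]]
wrist_force: [-0.4, -1.7, 0.5]
gripper_width: 0.004
grip_force: 0.0
```

apply_moves(
  steps=[
    [[0,0,-0.06,0,0],[0,0,-0.06,0,0],[0,0,-0.05,0,0],[0,0,-0.023,0,0],[0,0,0,0,0]],
  ],
)

```text
clock: 3.55
tcp_pos: [0.5151, 0.1083, 0.0444]
orientation: [[0.985, 0.174, -0.004], [0.174, -0.985, -0.002], [-0.004, 0.001, -1.0]]
wrist_force: [-1.0, -0.1, 0.2]
gripper_width: 0.007
grip_force: 0.0
```

apply_moves(
  steps=[
    [[0.0017,-0.0098,0,0,0],[0.0017,-0.0098,0,0,0],[0.0009,-0.0049,0,0,0],[0.0009,-0.0049,0,0,0],[0.0009,-0.0049,0,0,0]],
  ],
)

```text
clock: 4.18
tcp_pos: [0.5226, 0.0751, 0.046]
orientation: [[0.985, 0.175, 0.0], [0.175, -0.985, 0.0], [0.0, -0.0, -1.0]]
wrist_force: [0.1, 0.7, -0.4]
gripper_width: 0.006
grip_force: 0.0
```

apply_moves(
  steps=[
    [[0.0009,-0.0049,0,0,0],[0.0009,-0.0049,0,0,0],[0.0009,-0.0049,0,0,0],[0.0009,-0.0049,0,0,0],[0.0009,-0.0049,0,0,0]],
  ],
)

```text
clock: 4.8
tcp_pos: [0.5269, 0.0537, 0.0458]
orientation: [[0.984, 0.178, 0.0], [0.178, -0.984, 0.003], [0.001, -0.003, -1.0]]
wrist_force: [-0.8, 6.8, 2.4]
gripper_width: 0.003
grip_force: 3.1
```

apply_moves(
  steps=[
    [[0.0009,-0.0049,0,0,0],[0.0009,-0.0049,0,0,0],[0.0009,-0.0049,0,0,0],[0.0009,-0.0049,0,0,0],[0.0009,-0.0049,0,0,0]],
  ],
)

```text
clock: 5.42
tcp_pos: [0.5313, 0.0292, 0.0458]
orientation: [[0.984, 0.178, -0.0], [0.178, -0.984, 0.003], [0.001, -0.003, -1.0]]
wrist_force: [-1.1, 5.2, 1.4]
gripper_width: 0.009
grip_force: 3.2
```

apply_moves(
  steps=[
    [[0.0005,-0.003,0,0,0],[0.0005,-0.003,0,0,0],[0.0005,-0.003,0,0,0],[0.0004,-0.002,0,0,0],[0.0004,-0.002,0,0,0]],
  ],
)

```text
clock: 6.05
tcp_pos: [0.5336, 0.0164, 0.0458]
orientation: [[0.984, 0.178, -0.0], [0.178, -0.984, 0.003], [0.0, -0.003, -1.0]]
wrist_force: [-0.6, 6.8, 1.7]
gripper_width: 0.009
grip_force: 3.2
```

apply_moves(
  steps=[
    [[0.0003,-0.0015,0,0,0],[0.0003,-0.0015,0,0,0],[0.0003,-0.0015,0,0,0]],
  ],
)

```text
clock: 6.42
tcp_pos: [0.5344, 0.0119, 0.0458]
orientation: [[0.984, 0.178, -0.0], [0.178, -0.984, 0.003], [0.0, -0.003, -1.0]]
wrist_force: [-1.5, 5.8, 2.1]
gripper_width: 0.0
grip_force: 3.2
```

apply_moves(
  steps=[
    [[0.0003,-0.0015,0,0,0],[0.0003,-0.0015,0,0,0]],
  ],
)

```text
clock: 6.68
tcp_pos: [0.535, 0.0089, 0.0458]
orientation: [[0.984, 0.178, -0.0], [0.178, -0.984, 0.003], [0.0, -0.003, -1.0]]
wrist_force: [-1.8, 5.3, 1.8]
gripper_width: 0.005
grip_force: 3.1
```

apply_moves(
  steps=[
    [[0.0003,-0.0015,0,0,0],[0.0003,-0.0015,0,0,0]],
  ],
)

```text
clock: 6.92
tcp_pos: [0.5357, 0.004, 0.0457]
orientation: [[0.984, 0.176, -0.0], [0.176, -0.984, 0.001], [-0.0, -0.001, -1.0]]
wrist_force: [-0.2, 4.1, 0.2]
gripper_width: 0.002
grip_force: 2.7
```

apply_moves(
  steps=[
    [[0.0002,-0.0012,0,0,0],[0,0,0,0,0]],
  ],
)

```text
clock: 7.18
tcp_pos: [0.5359, 0.0028, 0.0457]
orientation: [[0.984, 0.176, -0.0], [0.176, -0.984, 0.001], [0.0, -0.001, -1.0]]
wrist_force: [-1.0, 5.2, 1.0]
gripper_width: 0.003
grip_force: 2.5
```

apply_moves(
  steps=[
    [[0.0002,-0.0012,0,0,0],[0,0,0,0,0]],
  ],
)

```text
clock: 7.42
tcp_pos: [0.536, 0.0023, 0.0456]
orientation: [[0.984, 0.176, -0.001], [0.176, -0.984, 0.002], [-0.0, -0.002, -1.0]]
wrist_force: [-1.8, 5.9, 0.7]
gripper_width: 0.005
grip_force: 3.3
```

Run:
```python
from fit import *
im=save('side','c')
a=cv2.resize(im[130:330,260:430],None,fx=3,fy=3,interpolation=cv2.INTER_CUBIC)
for z,col in((.064,(255,0,0)),(.054,(0,255,0))):
  for x in(-.075,):
    for y in(.12,):
        u,v=proj('side',W(p,[x,y,z]));print(z,u,v,(u-260)*3,(v-130)*3)
cv2.imwrite('pics/c2.png',cv2.cvtColor(a,cv2.COLOR_RGB2BGR))
```

```text
0.064 344.77394402552704 278.7776179965173 254.32183207658113 446.33285398955184
0.054 344.5818505687324 281.6844928617902 253.74555170619726 455.0534785853706
```

View pics/c2.png

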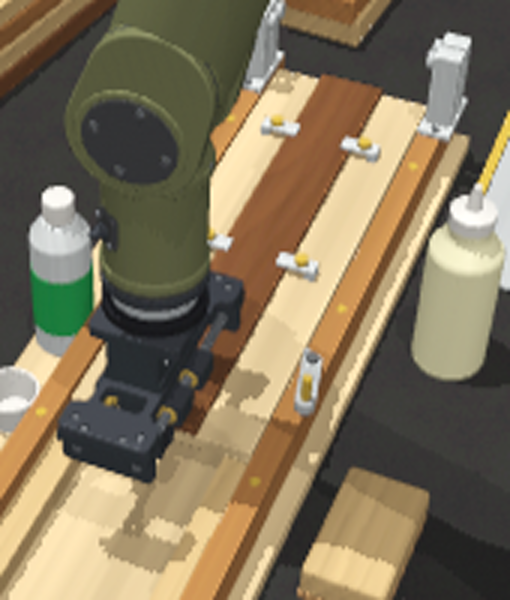

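The picture is ambiguous: the board's near corner is at crop (250,447), within a few mm of home, but its height isn't clear. I'll feel for the wall.

apply_moves(
  steps=[
    [[0.0003,-0.0015,0,0,0],[0,0,0,0,0]],
  ],
)

```text
clock: 7.72
tcp_pos: [0.536, 0.0023, 0.0457]
orientation: [[0.984, 0.178, -0.001], [0.178, -0.984, 0.004], [-0.0, -0.004, -1.0]]
wrist_force: [-1.7, 8.8, 1.9]
gripper_width: 0.007
grip_force: 4.7
```

apply_moves(
  steps=[
    [[0.0003,-0.0015,0,0,0],[0,0,0,0,0]],
  ],
)

```text
clock: 7.98
tcp_pos: [0.5359, 0.0022, 0.0457]
orientation: [[0.984, 0.179, -0.002], [0.179, -0.984, 0.005], [-0.001, -0.006, -1.0]]
wrist_force: [-2.3, 11.7, 2.5]
gripper_width: 0.008
grip_force: 6.1
```

It stalls at TCP y 0.0022 while the force climbs, so the cleats are against the notch walls. I'll back off, rise and look before turning the button.

apply_moves(
  steps=[
    [[-0.0035,0.02,0,0,0],[-0.0035,0.02,0,0,0],[0,0,0.05,0,0],[0,0,0.05,0,0],[0,0,0,0,0]],
  ],
)

```text
clock: 8.6
tcp_pos: [0.5325, 0.0362, 0.149]
orientation: [[0.985, 0.173, 0.008], [0.173, -0.985, -0.001], [0.007, 0.002, -1.0]]
wrist_force: [0.3, -1.2, -0.1]
gripper_width: -0.0
grip_force: 0.0
```

apply_moves(
  steps=[
    [[-0.035,-0.042,0,0,0],[-0.035,-0.042,0,0,0],[-0.035,-0.042,0,0,0],[0,0,0,0,0]],
  ],
)

```text
clock: 9.1
tcp_pos: [0.4202, -0.093, 0.145]
orientation: [[0.986, 0.166, -0.006], [0.166, -0.986, -0.003], [-0.007, 0.002, -1.0]]
wrist_force: [0.6, 1.0, -1.2]
gripper_width: 0.005
grip_force: 0.0
```

Run:
```python
from fit import *
im=save('side','d');im2=save('scene','e')
for c in('side','scene'):
  for x in(.075,-.075):
    for z in(.064,.054):print(c,x,z,proj(c,W(p,[x,.12,z])))
  for n in('carriage_end','button_peg'):
    for d in imaging.mark_of(c,n)[:2]:print(n,d['location'],d['confidence'])
a=cv2.resize(im[225:325,255:405],(780,520),interpolation=cv2.INTER_CUBIC)
cv2.imwrite('pics/d2.png',cv2.cvtColor(a,cv2.COLOR_RGB2BGR))
print(arm.read_state()['tcp_pos'])
```

```text
side 0.075 0.064 [np.float64(284.3300598595638), np.float64(259.3566189137353)]
side 0.075 0.054 [np.float64(284.4838749207341), np.float64(262.2794380802753)]
side -0.075 0.064 [np.float64(344.77394402552704), np.float64(278.7776179965173)]
side -0.075 0.054 [np.float64(344.5818505687324), np.float64(281.6844928617902)]
carriage_end [313.2, 274.1] 0.7
button_peg [363.0, 256.5] 0.7
button_peg [379.8, 315.8] 0.41
scene 0.075 0.064 [np.float64(347.5414964935459), np.float64(272.28373330912603)]
scene 0.075 0.054 [np.float64(347.40543729898997), np.float64(275.1917256177825)]
scene -0.075 0.064 [np.float64(348.030910670068), np.float64(229.7273960031375)]
scene -0.075 0.054 [np.float64(347.90249028576903), np.float64(232.6172487975432)]
carriage_end [350.5, 223.8] 0.66
carriage_end [348.7, 252.7] 0.65
button_peg [324.6, 213.4] 0.48
button_peg [307.6, 222.3] 0.34
[ 0.4259 -0.0875  0.1455]
```

View pics/d2.png

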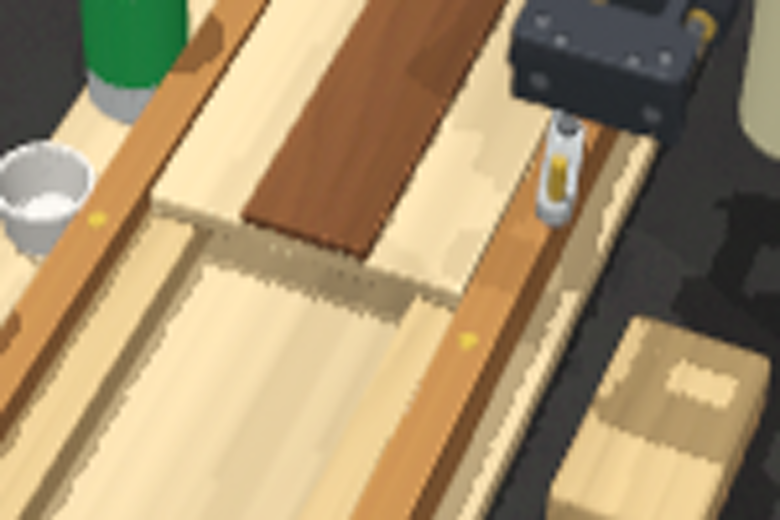

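The carriage's end face now sits right on the rails, with the board below the fence tops (crop (160,205) to (455,290)). It has dropped in, and the peg is at crop (557,175), as predicted. Next I'll lower the finger beside the peg and push +x.

apply_moves(
  steps=[
    [[-0.001,-0.002,-0.035,0,0],[0,0,-0.033,0,0],[0,0,0,0,0]],
  ],
)

```text
clock: 9.78
tcp_pos: [0.4233, -0.0895, 0.0762]
orientation: [[0.984, 0.177, -0.004], [0.177, -0.984, 0.0], [-0.004, -0.001, -1.0]]
wrist_force: [-0.1, -0.3, 0.7]
gripper_width: 0.004
grip_force: 0.0
```

apply_moves(
  steps=[
    [[0.0069,0.0012,0,0,0],[0.0069,0.0012,0,0,0],[0.0069,0.0012,0,0,0],[0.0069,0.0012,0,0,0],[0,0,0,0,0]],
  ],
)

```text
clock: 10.4
tcp_pos: [0.4526, -0.0856, 0.0779]
orientation: [[0.985, 0.175, 0.002], [0.175, -0.985, 0.0], [0.002, 0.0, -1.0]]
wrist_force: [0.6, 0.2, -0.2]
gripper_width: 0.003
grip_force: 0.0
```

apply_moves(
  steps=[
    [[0.0069,0.0012,0,0,0],[0.0069,0.0012,0,0,0],[0.0069,0.0012,0,0,0],[0.0069,0.0012,0,0,0],[0,0,0,0,0]],
  ],
)

```text
clock: 11.02
tcp_pos: [0.4778, -0.0837, 0.0775]
orientation: [[0.985, 0.171, -0.003], [0.171, -0.985, -0.003], [-0.004, 0.003, -1.0]]
wrist_force: [-4.0, -6.6, -0.1]
gripper_width: 0.007
grip_force: 3.7
```

Run:
```python
from fit import *
im=save('side','f');im2=save('scene','g')
print(arm.read_state()['wrist_force'],arm.read_state()['tcp_pos'])
a=cv2.resize(im[210:300,310:420],(440,360),interpolation=cv2.INTER_CUBIC)
b=cv2.resize(im2[180:270,270:360],(360,360),interpolation=cv2.INTER_CUBIC)
cv2.imwrite('pics/f2.png',cv2.cvtColor(np.hstack([a,b]),cv2.COLOR_RGB2BGR))
```

```text
[-3.749  -7.6317 -0.7522] [ 0.4778 -0.0837  0.0775]
```

View pics/f2.png

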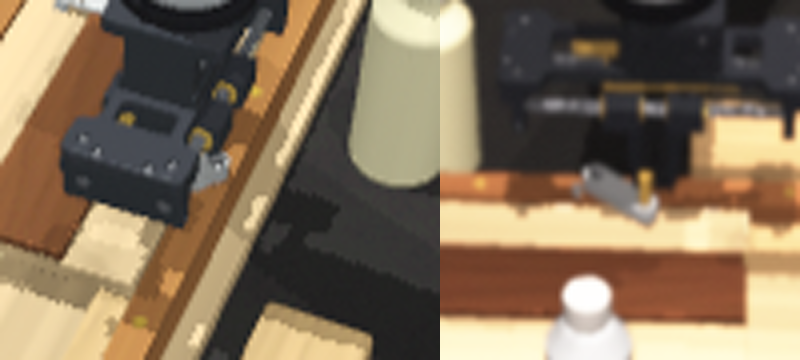

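The button has swung to about 0.8 rad, with the peg at the front of the fingers (right half of the crop, (645,185)). Now I'll go round to the peg's +y side and push -y.

apply_moves(
  steps=[
    [[-0.0128,-0.0023,0,0,0],[-0.0025,0.0138,0,0,0],[-0.0025,0.0138,0,0,0],[0.0172,0.003,0,0,0],[0.0172,0.003,0,0,0]],
  ],
)

```text
clock: 11.75
tcp_pos: [0.4966, -0.0471, 0.0778]
orientation: [[0.984, 0.177, 0.001], [0.177, -0.984, 0.001], [0.001, -0.001, -1.0]]
wrist_force: [1.3, 0.6, -0.4]
gripper_width: 0.003
grip_force: 0.0
```

apply_moves(
  steps=[
    [[0.0012,-0.0069,0,0,0],[0.0012,-0.0069,0,0,0],[0.0012,-0.0069,0,0,0],[0,0,0,0,0]],
  ],
)

```text
clock: 12.25
tcp_pos: [0.5005, -0.069, 0.0779]
orientation: [[0.984, 0.176, 0.003], [0.176, -0.984, 0.002], [0.003, -0.002, -1.0]]
wrist_force: [1.8, 4.2, -0.5]
gripper_width: 0.008
grip_force: 1.7
```

apply_moves(
  steps=[
    [[0.0012,-0.0069,0,0,0],[0.0009,-0.0049,0,0,0],[0.0009,-0.0049,0,0,0],[0,0,0,0,0]],
  ],
)

```text
clock: 12.75
tcp_pos: [0.502, -0.0877, 0.0778]
orientation: [[0.985, 0.174, -0.0], [0.174, -0.985, -0.0], [-0.0, 0.0, -1.0]]
wrist_force: [0.9, 1.4, 0.5]
gripper_width: 0.005
grip_force: 0.7
```

apply_moves(
  steps=[
    [[0.0007,-0.0039,0,0,0],[0.0004,-0.002,0,0,0],[0,0,0,0,0]],
  ],
)

```text
clock: 13.12
tcp_pos: [0.5029, -0.0937, 0.0777]
orientation: [[0.985, 0.174, -0.001], [0.174, -0.985, -0.001], [-0.001, 0.001, -1.0]]
wrist_force: [-0.1, 0.3, -0.4]
gripper_width: 0.001
grip_force: 0.2
```

apply_moves(
  steps=[
    [[0.0004,-0.002,0,0,0],[0,0,0,0,0]],
  ],
)

```text
clock: 13.38
tcp_pos: [0.5035, -0.0952, 0.0777]
orientation: [[0.985, 0.174, -0.001], [0.174, -0.985, -0.0], [-0.001, 0.0, -1.0]]
wrist_force: [0.3, 1.4, 0.3]
gripper_width: 0.004
grip_force: 0.3
```

apply_moves(
  steps=[
    [[0.0004,-0.002,0,0,0],[0,0,0,0,0]],
  ],
)

```text
clock: 13.62
tcp_pos: [0.5041, -0.0972, 0.0777]
orientation: [[0.985, 0.174, -0.0], [0.174, -0.985, -0.0], [-0.0, 0.0, -1.0]]
wrist_force: [-0.1, 0.6, 0.2]
gripper_width: 0.005
grip_force: 0.4
```

apply_moves(
  steps=[
    [[0.0004,-0.002,0,0,0],[0,0,0,0,0]],
  ],
)

```text
clock: 13.88
tcp_pos: [0.5046, -0.0992, 0.0777]
orientation: [[0.985, 0.174, 0.0], [0.174, -0.985, -0.0], [0.0, 0.0, -1.0]]
wrist_force: [0.3, 0.7, -0.4]
gripper_width: 0.001
grip_force: 0.4
```

apply_moves(
  steps=[
    [[0.0004,-0.002,0,0,0],[0,0,0,0,0]],
  ],
)

```text
clock: 14.12
tcp_pos: [0.505, -0.1005, 0.0777]
orientation: [[0.985, 0.175, -0.0], [0.175, -0.985, 0.001], [0.0, -0.001, -1.0]]
wrist_force: [0.4, 2.8, 0.0]
gripper_width: 0.001
grip_force: 1.4
```

apply_moves(
  steps=[
    [[-0.0035,0.02,0,0,0],[-0.0035,0.02,0,0,0],[0,0,0.06,0,0],[0,0,0.06,0,0],[0,0,0,0,0]],
  ],
)

```text
clock: 14.75
tcp_pos: [0.5005, -0.062, 0.2016]
orientation: [[0.985, 0.173, 0.009], [0.173, -0.985, -0.001], [0.008, 0.003, -1.0]]
wrist_force: [0.1, -0.9, -1.0]
gripper_width: 0.006
grip_force: 0.0
```

apply_moves(
  steps=[
    [[0,0.055,0,0,0],[0,0.055,0,0,0],[0,0.055,0,0,0],[0,0,0,0,0],[0,0,0,0,0]],
  ],
)

```text
clock: 15.38
tcp_pos: [0.4973, 0.1026, 0.1969]
orientation: [[0.985, 0.174, -0.002], [0.174, -0.985, -0.002], [-0.002, 0.002, -1.0]]
wrist_force: [0.6, 0.8, -0.0]
gripper_width: 0.004
grip_force: 0.0
```

Run:
```python
from fit import *
im=save('side','h');im2=save('scene','i')
for c in('side','scene'):print(c,'peg@1.57',proj(c,W(p,P(0,1.57))),'@1.3',proj(c,W(p,P(0,1.3))),[ (d['location'],d['confidence']) for d in imaging.mark_of(c,'button_peg')])
s=arm.read_state();print(s['wrist_force'],s['tcp_pos'])
a=cv2.resize(im[210:300,290:400],(440,360),interpolation=cv2.INTER_CUBIC)
b=cv2.resize(im2[180:270,270:360],(360,360),interpolation=cv2.INTER_CUBIC)
cv2.imwrite('pics/h2.png',cv2.cvtColor(np.hstack([a,b]),cv2.COLOR_RGB2BGR))
```

```text
side peg@1.57 [np.float64(348.99563342538335), np.float64(237.21188712583682)] @1.3 [np.float64(347.9156661255782), np.float64(240.50537636915888)] [([348.3, 236.0], 0.74)]
scene peg@1.57 [np.float64(308.1139420020876), np.float64(227.75890277289383)] @1.3 [np.float64(312.64331031113943), np.float64(227.476840963757)] [([306.9, 227.0], 0.65)]
[-0.2039 -1.0972  0.5204] [0.4979 0.102  0.1975]
```

View pics/h2.png

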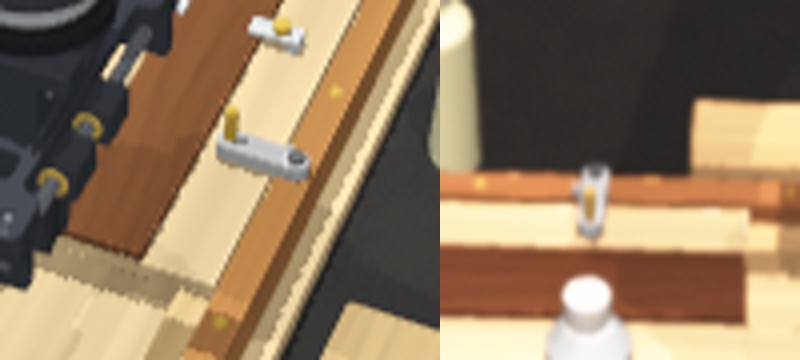

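The button lies square across the carriage edge: the peg is at scene (307,227) and side (348,236), which matches 1.57 rad. The carriage is low and the hand is clear.

```bash
python3 -c "
from cell import arm
print(arm.hand_in())"
```

```text
the job is handed in; nothing more can be done
None
```

I pushed the carriage home until its cleats dropped into the notches, turned the button square across its edge (about 1.57 rad by the cameras), moved the hand clear and handed the job in at about 15.5 s; the hand-in returned no verdict.

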